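# Check the angle table with the plunger gauge

## Robot

A 6-joint arm with a two-finger parallel gripper is mounted at the origin on a cart in front of the work surface, level with it; the furniture and walls round the work are solid. World frame = base frame: x ahead of the robot, y to its left, z up, the work surface at z = 0. Lengths are in m, angles in degrees, forces in N, time in s.
With the tool pointing down it reaches from about 0.35 to 0.875 m from the base axis. Payload 4.2 kg.
Tool frame: the origin (TCP) lies midway between the tips of the shut fingers; the grasp point (between the pads) lies 19 mm behind it; z points along the fingers, y is the line along which they close (so a half turn about z gives the same grasp; the last joint's range is limited). The gripper opens to 87 mm and grips with 3 to 60 N. Pads are 19 mm wide; open, the fingers measure 117 mm over their backs; the gripper's body (75 mm by 190 mm) begins 51 mm behind the grasp point.
Start: joints at [14.817, 22.042, 0.453, 0, -68.411, -14.817], TCP at [0.625, 0, 0.223] pointing down, gripper open.
Joint ranges: [-179.83, 179.83], [-69.29, 118.12], [-61.27, 80.66], [-181.25, 117.63], [-171.15, -9.14], [-177.46, 177.46]. Speed limits (degrees/s): [159.86, 159.86, 180, 180, 180, 180].

## Interface

Orientations are given as a 3x3 rotation matrix whose columns are the frame's x, y, z axes.
In Python, from station import r, vision, job gives the robot as it stands (r), with the cameras (vision) and the job (job).
- The arm moves only by the shell command python3 steer.py 'ROWS'. ROWS is a JSON list of rows, 1 to 8 of them, each of 7 numbers: the opening from 0.0 (shut) to 1.0 (fully open), then dx, dy, dz in m, then a rotation vector rx, ry, rz in degrees; each row is the pose to reach, as a shift and turn from the pose commanded when the command began, along the tool's axes at that moment; what a row does not reach only later rows make up. A row lasts 1/10 s, in which the tool goes at most 0.05 m and 8.59 degrees, less where a joint would pass 70% of its speed; a pose out of reach is approached as far as the arm can. The fingers move at their own pace and stop on an object; the grip force is fixed at half the most. Time passes only in rows, so rows that do not move let the fingers close. It prints the time, the measured TCP pose, the force, the opening and the grip force at its end.
- r.sense(): the state, without advancing time (a new reading comes with each control period).
- vision.capture(name): name is "scene" or "side" or "wrist"; returns a dict with "pixels" (420x560x3 uint8, red, green, blue), "z_map" (420x560 float32, m along the optical axis (not along the pixel's ray), 0 where there is no reading), "K" (3x3 intrinsics, pixels), "world_from_camera" (4x4, takes a point from camera to world coordinates). Camera axes: x right, y up, looking along -z (the intrinsics and any distortion apply to the point x, -y, -z); pixel columns grow to the right and rows downward; lengths in m; the calibration is good to about 2 mm. A picture is of the moment at which its call begins.
- job.finish_job(): hands the job in; it is judged then, once.
The state is a dict: "time_s": time; "joints": joint angles; "joint_velocities": joint speeds; "effort": joint torques, N m; "tcp_pos": TCP position; "ee_rot": TCP orientation; "wrist_force": force on the tool from outside, world axes, zero at the start; "moment": the same for the moment, N m; "gripper_width": opening from 0.0 (shut) to 1.0 (fully open); "gripper_force": force on a finger pad.
Only numpy, scipy, OpenCV 4.12 (cv2) and the standard library are available. Lean on these libraries where they do the work, as an engineer would, in place of code of your own. Each camera call takes 0.05 s, during which the arm holds its last target. There are 200 camera calls.

## Task

Grip the plunger gauge by its square barrel, turn it anticlockwise (seen from above) in its bayonet socket up to its stop, and lift it out. Then hold it square to the tilted plate of the angle table, with its plunger gently touching the middle of the ring mark (not the cross) and pressed about half way in, without ramming it. Finish while still holding it there, neither letting go nor putting it down, and leave the other things on the table where they are.

Things in the scene. Friction and masses are not known exactly. Their poses are not given: they have to be found in the camera images.
- gauge: the plunger gauge, about 0.16 kg, 112 mm long, standing tip down in the socket. Origin: tip of the relaxed plunger, on the axis; z runs up the axis, x along the oblong flange. Along z from the tip: plunger 6 mm thick with ball end to 12 mm, round nose 18 mm thick to 32, flange to 37, neck 15 mm thick to 47, square barrel to 107, cap 20 mm across to 112
- gauge_grip (a point): middle of the gauge's square barrel, the place to grip: 24 by 24 mm, 60 mm tall, flats square to the gauge's x and y, 77 mm above the gauge's origin (81 mm above the work surface while in the socket)
- gauge_flange (a point): centre of the underside of the gauge's oblong bayonet flange, 38 mm (gauge x) by 13 mm (gauge y), 5 mm thick, 32 mm above the gauge's origin; parked, it stands on the socket's block with 2.5 mm of play in height under the lips
- plunger (a joint): how far the gauge's plunger is pushed in, m: 0 relaxed, 0.010 fully home; a spring, 1.5 N to start it moving plus 0.25 N per mm, so 2.75 N half way. The nose ends 12 mm behind the relaxed tip
- socket: the dark steel bayonet socket, fixed: a block 64 (x) by 56 (y) by 36 mm high with an upright 21 mm hole and two lips. Origin: on the hole's axis at the work surface, z up. The parked gauge stands on this axis (1.5 mm play), its origin 4 mm above the work surface
- socket_lips (a point): on the socket's axis at the lips' underside, 43 mm up; the lips stand at the socket's +x and -x ends, reach in to 12 mm from the axis, tops 50 mm above the work surface. The gauge starts with its x 0 to 0.25 rad anticlockwise of the socket's x, locked; it lifts free once turned to between 1.05 rad and the stop pins at about 1.4 rad (aim for 1.3)
- angle_base: the base of the angle table, fixed: dark steel, 84 (x) by 98 (y) mm, two cheeks with pivots 52 mm above the work surface, tops at 69 mm. Origin: centre of its underside; y along the pivot axis. Fixed equipment stands round: dispenser (0.28 m high) and drill stand near the robot, tray between socket and angle table, tall presses behind; travel high
- tilt_plate (a joint): tilt of the plate about the pivot (the base's y axis), rad: 0 is level, positive leans its face towards the base's +x; clamped stiff, it does not move under light loads
- ring_mark (a point): the middle of the ring mark (dark ring 18 mm across with a centre dot) on the face of the pale 84 (x) by 74 (y) mm plate; it is the mark nearer the lower edge. z is the outward normal of the face, y along the pivot, x down the slope. The plate's middle lies 18 mm back along -x, 14 mm over the pivot axis; the wrong mark, a cross, 36 mm back
- lock_ring: black steel lock ring lying flat, 33 mm across, 12 mm high; a bystander, origin at the centre of its underside
- die_cup: dark open-topped cup die, 28 mm across, 27 mm high; a bystander, origin at the centre of its underside
- spare_bushing: grey bushing standing on end, 21 mm across, 27 mm high; a bystander, origin at the centre of its underside
- die_mid: dark stepped die, 28 mm across, 26 mm high; a bystander, origin at the centre of its underside
- tape_roll: black roll of tape lying flat, 62 mm across, 19 mm high; a bystander, origin at the centre of its underside
- funnel: small white funnel standing on its mouth, 64 mm across, 52 mm high; a bystander, origin at the centre of its underside
- gauge_tip (a point): the ball tip of the gauge's plunger, at the gauge's origin while relaxed; moves up the gauge's z as the plunger is pressed in

How it is judged:
By the outcome, as a careful person would: the job done as asked, in the order asked, and still so for the second after the job is handed in, while the arm keeps its last pose, push and grip.
It also fails if it takes over 56 s, if anything falls off the work surface, if the arm or the gripper's body presses on something with over 40 N, if the wrist force passes 120 N, or if a joint passes its speed limit or range.

## Working session

There is one attempt and no reset: what is moved stays moved. The work goes in short steps, Python scripts to look and compute and a shell command to move; the robot and the scene stay as the last step left them, time stands still between calls to the robot, and variables do not carry over. Pictures are saved under pics/ and viewed, at most 10 in all, crops included, and the job is handed in when it is done.

```bash
ls; mkdir -p pics; python3 - <<'E'
from station import r, vision, job
import cv2,numpy as np,pickle
D={}
for n in("scene","side","wrist"):
    c=vision.capture(n);D[n]=c;cv2.imwrite(f"pics/{n}0.png",c["pixels"][...,::-1]);print(n,c["K"].tolist(),np.round(c["world_from_camera"],3).tolist(),[k for k in c])
pickle.dump(D,open("d0.pkl","wb"))
s=r.sense();print(s)
E
```

```text
pics
station.py
steer.py
scene [[508.96087268594465, 0.0, 271.63101437622623], [0.0, 508.96087268594465, 207.31609967558933], [0.0, 0.0, 1.0]] [[0.969, -0.102, 0.223, 0.911], [0.245, 0.462, -0.853, -1.282], [-0.016, 0.881, 0.473, 0.839], [0.0, 0.0, 0.0, 1.0]] ['pixels', 'z_map', 'K', 'world_from_camera']
side [[418.8472937789895, 0.0, 278.507485277575], [0.0, 418.8472937789895, 204.41253240683224], [0.0, 0.0, 1.0]] [[-0.877, 0.172, -0.449, 0.016], [-0.481, -0.328, 0.813, 1.062], [-0.007, 0.929, 0.37, 0.518], [0.0, 0.0, 0.0, 1.0]] ['pixels', 'z_map', 'K', 'world_from_camera']
wrist [[298.8137650471144, 0.0, 281.1966617821447], [0.0, 298.8137650471144, 209.328950743235], [0.0, 0.0, 1.0]] [[-1.0, -0.0, 0.002, 0.624], [-0.0, -0.97, -0.242, -0.066], [0.002, -0.242, 0.97, 0.384], [0.0, 0.0, 0.0, 1.0]] ['pixels', 'z_map', 'K', 'world_from_camera']
{'time_s': 0.15, 'joints': array([ 1.48174740e+01,  2.20791138e+01,  3.99881354e-01, -2.13566459e-02,
       -6.84118830e+01, -1.48159592e+01]), 'joint_velocities': array([ 0.0601446 , -0.1906955 ,  0.32810541,  0.05375049,  0.05662286,
        0.00916987]), 'effort': array([ 3.86667998e-04, -3.91052306e+01,  1.87588084e+01,  4.22235444e+00,
        1.23758311e-02, -1.38926293e-04]), 'tcp_pos': array([6.24554839e-01, 3.13041175e-05, 2.21739397e-01]), 'ee_rot': array([[-1.10923997e-04, -9.99998672e-01, -1.62599554e-03],
       [-9.99999991e-01,  1.11040594e-04, -7.16178534e-05],
       [ 7.17983098e-05,  1.62598758e-03, -9.99998676e-01]]), 'wrist_force': array([ 0.2489505 ,  0.20484907, -0.53784098]), 'moment': array([-0.00707674, -0.03598973, -0.03604573]), 'gripper_force': 0.0, 'gripper_width': 0.9980682684178803}
```

View pics/scene0.png

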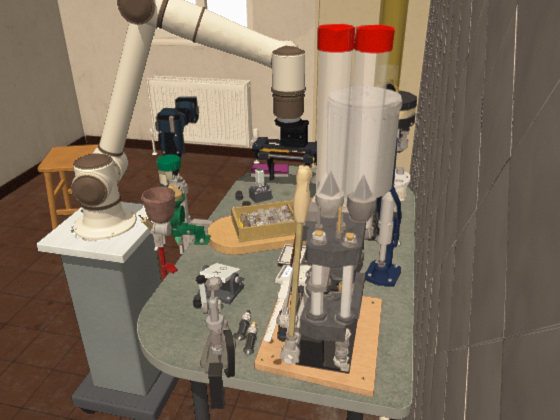

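View pics/side0.png

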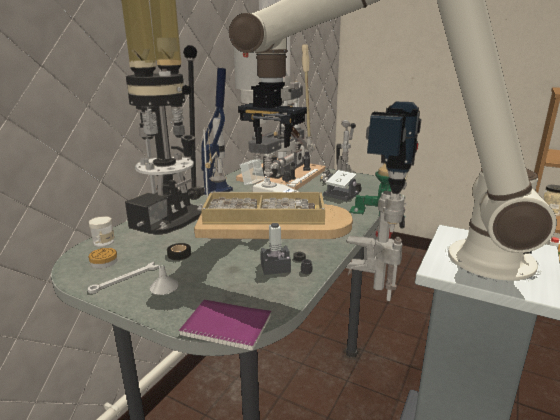

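The scene picture shows the gauge in its socket at about (261,185) and the angle table at (220,280). In the side picture they are at (276,250) and (342,182). Next I'll enlarge these areas and get 3D points from the depth.

```bash
cat > h.py <<'E'
import numpy as np,cv2,pickle
from station import r, vision, job
def cloud(c):
    z=c["z_map"];v,u=np.mgrid[:420,:560];K=c["K"]
    p=np.stack([(u-K[0,2])/K[0,0]*z,-(v-K[1,2])/K[1,1]*z,-z],-1)
    T=c["world_from_camera"];return p@T[:3,:3].T+T[:3,3]
def proj(c,P):
    T=c["world_from_camera"];q=(np.atleast_2d(P)-T[:3,3])@T[:3,:3];K=c["K"]
    return np.stack([K[0,0]*q[:,0]/-q[:,2]+K[0,2],-K[1,1]*q[:,1]/-q[:,2]+K[1,2]],-1)
def ray(c,u,v):
    K=c["K"];T=c["world_from_camera"];d=T[:3,:3]@np.array([(u-K[0,2])/K[0,0],-(v-K[1,2])/K[1,1],-1]);return T[:3,3],d/np.linalg.norm(d)
def tri(*a):
    A=np.zeros((3,3));b=np.zeros(3)
    for o,d in a:
        M=np.eye(3)-np.outer(d,d);A+=M;b+=M@o
    return np.linalg.solve(A,b)
E
python3 - <<'E'
from h import *
D=pickle.load(open("d0.pkl","rb"))
t=[]
for n,u,v in(("scene",261,185),("scene",220,283),("side",276,250),("side",342,185)):
    c=D[n];P=cloud(c);print(n,u,v);
    for dv in(-15,-8,0,8):print(np.round(P[v+dv,u-6:u+8:6],3).tolist())
    t.append(cv2.resize(c["pixels"][v-37:v+38,u-50:u+50,::-1],(400,300),interpolation=2))
cv2.imwrite("pics/c.png",np.vstack([np.hstack(t[:2]),np.hstack(t[2:])]))
E
```

```text
scene 261 185
[[0.442, 0.289, 0.11], [0.465, 0.287, 0.114], [0.428, 0.506, 0.015]]
[[0.441, 0.29, 0.083], [0.466, 0.282, 0.089], [0.436, 0.471, 0.001]]
[[0.437, 0.301, 0.046], [0.463, 0.288, 0.055], [0.481, 0.304, 0.049]]
[[0.448, 0.259, 0.035], [0.469, 0.266, 0.034], [0.487, 0.281, 0.029]]
scene 220 283
[[0.478, -0.243, 0.062], [0.494, -0.238, 0.061], [0.51, -0.236, 0.062]]
[[0.498, -0.293, 0.078], [0.51, -0.283, 0.072], [0.524, -0.276, 0.07]]
[[0.582, -0.498, 0.215], [0.911, -1.282, 0.839], [0.507, -0.236, 0.013]]
[[0.578, -0.493, 0.19], [0.503, -0.274, 0.014], [0.518, -0.269, 0.013]]
side 276 250
[[0.461, 0.3, 0.09], [0.446, 0.298, 0.092], [0.512, 0.148, 0.013]]
[[0.462, 0.299, 0.071], [0.445, 0.299, 0.075], [0.504, 0.162, -0.0]]
[[0.472, 0.283, 0.039], [0.446, 0.298, 0.053], [0.437, 0.285, 0.049]]
[[0.455, 0.312, 0.036], [0.443, 0.304, 0.035], [0.43, 0.298, 0.036]]
side 342 185
[[0.605, -0.491, 0.013], [0.558, -0.434, 0.035], [0.55, -0.483, 0.022]]
[[0.513, -0.253, 0.065], [0.492, -0.256, 0.067], [0.471, -0.258, 0.07]]
[[0.498, -0.216, 0.049], [0.473, -0.208, 0.055], [0.465, -0.246, 0.045]]
[[0.502, -0.231, 0.014], [0.485, -0.245, 0.013], [0.467, -0.254, 0.013]]
```

View pics/c.png

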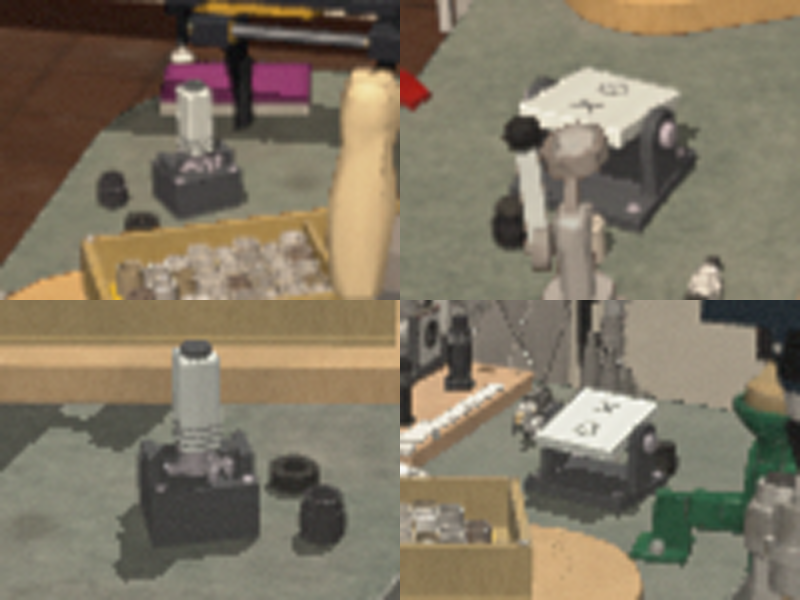

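View pics/wrist0.png

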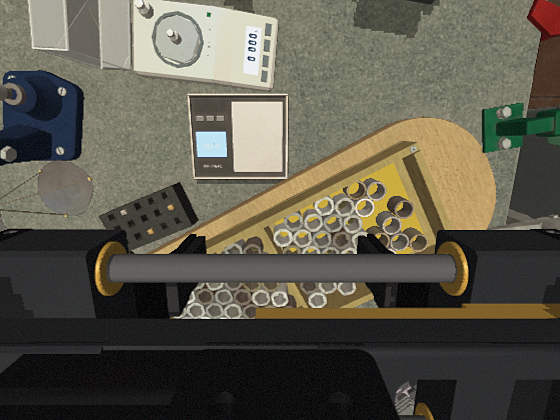

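The crops show the gauge upright in the socket, with a cup and a ring beside it. The plate leans towards the socket side, with the ring on the lower half and the cross on the upper. The wrist view is mostly the gripper and the tray. Next I'll make a height map and a first fit.

```bash
python3 - <<'E'
from h import *
D=pickle.load(open("d0.pkl","rb"))
P=np.vstack([cloud(D[n])[D[n]["z_map"]>0] for n in("scene","side")])
x0,y0,s=.2,-.5,.04
H=np.full((18,25),-1.)
for p in P:
    i,j=int((p[0]-x0)/s),int((p[1]-y0)/s)
    if p[0]>x0 and p[1]>y0 and i<18 and j<25 and p[2]<.6:H[i,j]=max(H[i,j],p[2])
print("cm height; rows x, cols y from -.5 step .04")
print("      "+" ".join(f"{int(round(100*(y0+s*j+.02))):3d}" for j in range(25)))
for i in range(18):print(f"{x0+s*i+.02:.2f}  "+" ".join("  ." if h<-.5 else f"{int(h*100):3d}" for h in H[i]))
for n in("scene","side"):
    c=D[n];Q=cloud(c);g=c["pixels"].mean(-1)
    m=(np.abs(Q[...,0]-.49)<.08)&(np.abs(Q[...,1]+.245)<.08)&(Q[...,2]>.045)&(Q[...,2]<.1)&(g>150)
    q=Q[m];
    for _ in range(4):
        o=np.median(q,0) if 0 else q.mean(0);w=np.linalg.svd(q-o)[2][2];w*=np.sign(w[2]);d=(q-o)@w;q=q[np.abs(d)<.006]
    print(n,len(q),"c",o.round(4),"n",w.round(3),"tilt",np.degrees(np.arccos(w[2])),"dir",np.degrees(np.arctan2(w[1],w[0])),d.std())
    m=(np.abs(Q[...,0]-.453)<.03)&(np.abs(Q[...,1]-.289)<.03)&(Q[...,2]>.06)&(Q[...,2]<.105)
    q=Q[m];print(" barrel",len(q),q.min(0).round(4),q.max(0).round(4),q.mean(0).round(4))
E
```

```text
cm height; rows x, cols y from -.5 step .04
      -48 -44 -40 -36 -32 -28 -24 -20 -16 -12  -8  -4   0   4   8  12  16  20  24  28  32  36  40  44  48
0.22    .   .   .   .   .   .   .   .   .   .  10   5   .  37  38  38  35  37  37  34   .   .   .   .   .
0.26    .   .   .   .   .   .  18  23  23  22  28  28   .  37  38  38  36  37  37  37   .   .   .   .   .
0.30    .   .   .   .   .   .  23  23  23  23  28  28  11  59  59  59   .   .   .   .   .   .   .   .   .
0.34    0   0   0   0   0   0  22  23  23  23  28  28   2  59  59  59   0   0   0   0   0   0   0   0   0
0.38    0   0   0   0   0   0   0   0   0   3   8   4   3  59  59  59  59   0   2   3   0   0   0   1   1
0.42    0   0   0   0   0   0   0   0   0   0   3   3   3  59  59  57  59   1   1  11   4   0   0   0   1
0.46    0   0   0   1   2   7   7   6   0   0   3   8   7   7  59  59  59   0   5  11  11   0   0   0   1
0.50    0   0   0   0   7   8   7   5   0   0   7   7   6   6  59  59  59   0   0   5   4   0   0   0   1
0.54   21  13   0   2   7   7   6   5   0   0   3  33  33  33  57  59  59  56   0   0   0   0   0   0 
[... 673 characters left out ...]
  55  47  10   .  12  17  27  26  59  59  44  59  10  10   0   0   2   2
0.86   35  34  59  33  32  18  17  48  40  41  26  14  17  49  48  59  59  59  59  59  10   5   0   2   2
0.90    2   2  59  58  55  55  55  55  42  42  26  19   0  49   6  59  59  42  58  59  10   6   6   0   0
scene 378 c [ 0.4982 -0.2587  0.0664] n [0.038 0.245 0.969] tilt 14.37795500453165 dir 81.24752905789207 0.0015492730233333304
 barrel 105 [0.4398 0.2692 0.06  ] [0.4721 0.2963 0.1049] [0.4575 0.2842 0.0829]
side 291 c [ 0.4954 -0.2506  0.0649] n [0.047 0.261 0.964] tilt 15.356971391682539 dir 79.79400718646399 0.0018293627037755493
 barrel 208 [0.4366 0.2886 0.0601] [0.4687 0.3074 0.1049] [0.4492 0.2989 0.0822]
```

```bash
python3 steer.py '[[1,-0.04,0.02,0,0,0,0],[1,-0.09,0.04,0,0,0,0],[1,-0.135,0.06,0,0,0,0],[1,-0.18,0.08,0,0,0,0],[1,-0.225,0.1,0,0,0,0],[1,-0.27,0.12,0,0,0,0],[1,-0.315,0.14,0,0,0,0],[1,-0.36,0.16,0,0,0,0]]'
python3 steer.py '[[1,-0.02,0.01,0.01,0,0,0],[1,-0.02,0.01,0.02,0,0,0],[1,-0.02,0.01,0.02,0,0,0],[1,-0.02,0.01,0.02,0,0,0]]'
python3 - <<'E'
from h import *
c=vision.capture("wrist");pickle.dump(c,open("w1.pkl","wb"));cv2.imwrite("pics/w1.png",c["pixels"][...,::-1])
u,v=proj(c,[.454,.289,.1])[0];print(u,v)
u,v=int(u),int(v);Q=cloud(c);print(Q[v,u],Q[v,u-20:u+21:10].round(3).tolist())
E
```

```text
time_s: 0.95
tcp_pos: [0.4637, 0.3617, 0.2224]
ee_rot: [[0.0, -1.0, -0.0], [-1.0, -0.0, -0.0], [0.0, 0.0, -1.0]]
wrist_force: [1.0, 0.6, -0.1]
gripper_width: 0.996
gripper_force: 0.0
time_s: 1.35
tcp_pos: [0.4553, 0.379, 0.2023]
ee_rot: [[-0.001, -1.0, -0.0], [-1.0, 0.001, -0.001], [0.001, 0.0, -1.0]]
wrist_force: [0.5, -0.1, -0.1]
gripper_width: 0.997
gripper_force: 0.0
281.6401991545282 105.75363743940756
[0.45453453 0.28997444 0.11690035] [[0.475, 0.282, 0.036], [0.462, 0.29, 0.117], [0.455, 0.29, 0.117], [0.447, 0.29, 0.116], [0.435, 0.284, 0.051]]
```

View pics/w1.png

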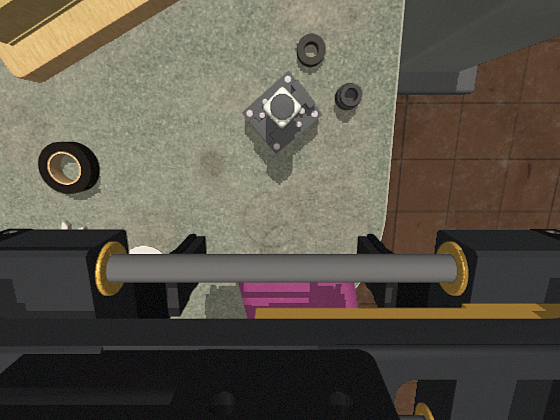

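The gauge cap is at (282,106), with the socket turned about 45° around it. The ring is at (311,49) and the cup at (348,96), and both are clear. Next I'll fit the angles.

```bash
cat > /tmp/v.py <<'E'
from h import *
c=pickle.load(open("w1.pkl","rb"));Q=cloud(c)
near=np.hypot(Q[...,0]-.4545,Q[...,1]-.29)<.05
def rect(lo,hi):
    q=Q[near&(Q[...,2]>lo)&(Q[...,2]<hi)];print(lo,hi,len(q),cv2.minAreaRect((q[:,:2]*1000).astype(np.float32)),q.mean(0).round(4))
rect(.114,.12);rect(.107,.1135);rect(.1,.12);rect(.032,.04);rect(.046,.055)
u,v=281,110
cv2.imwrite("pics/w1c.png",cv2.resize(c["pixels"][v-50:v+50,u-60:u+60,::-1],(720,600),interpolation=cv2.INTER_CUBIC))
E
python3 /tmp/v.py
```

```text
0.114 0.12 510 ((453.7432861328125, 291.0798034667969), (18.746944427490234, 19.13003921508789), 89.1766586303711) [0.4537 0.2909 0.1164]
0.107 0.1135 387 ((453.7127380371094, 290.72357177734375), (24.150379180908203, 23.834016799926758), 44.00436019897461) [0.4536 0.2915 0.1106]
0.1 0.12 902 ((453.71942138671875, 290.7349853515625), (24.07720375061035, 23.928760528564453), 44.38523483276367) [0.4537 0.2912 0.1139]
0.032 0.04 1630 ((453.60174560546875, 290.8206481933594), (64.04610443115234, 56.063167572021484), 39.816986083984375) [0.4526 0.2925 0.0366]
0.046 0.055 782 ((453.322265625, 291.3416442871094), (66.24606323242188, 39.458457946777344), 30.47783088684082) [0.4545 0.2914 0.0498]
```

View pics/w1c.png

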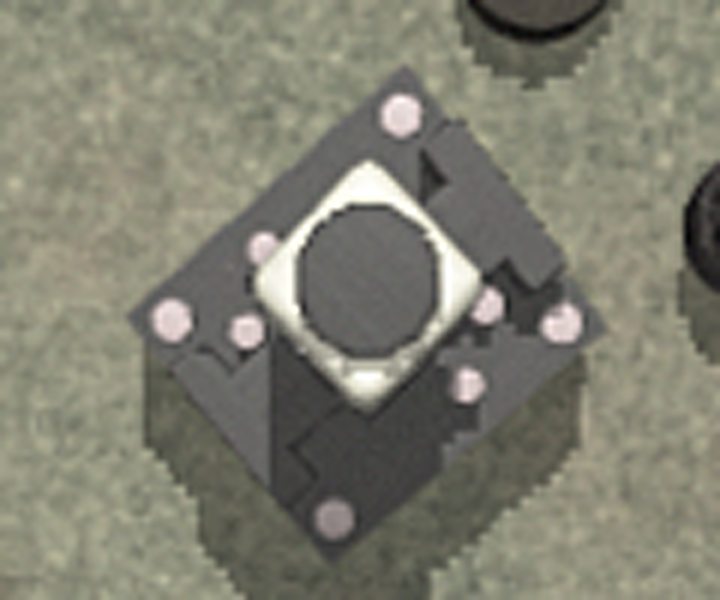

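Socket centre is (0.4536, 0.2908) with its x at 39.8°. The gauge x is at 44.2°, so it sits 0.08 rad anticlockwise, and its top at 0.116 m is as expected. Now to align above it.

```bash
python3 steer.py '[[1,0.02,0,0,0,0,8],[1,0.04,0.001,0,0,0,16],[1,0.06,0.001,0,0,0,24],[1,0.08,0.001,0.01,0,0,32],[1,0.089,0.001,0.02,0,0,40],[1,0.089,0.001,0.03,0,0,45.8],[1,0.089,0.001,0.03,0,0,45.8],[1,0.089,0.001,0.03,0,0,45.8]]'
python3 -c "
from station import r, vision, job;s=r.sense();print(s['tcp_pos'],s['ee_rot'],s['joints'])"
```

```text
time_s: 2.2
tcp_pos: [0.4547, 0.2906, 0.1733]
ee_rot: [[-0.716, -0.698, 0.001], [-0.698, 0.716, 0.001], [-0.001, -0.0, -1.0]]
wrist_force: [-0.2, 0.3, 0.2]
gripper_width: 1.001
gripper_force: 0.0
[0.45473073 0.29056073 0.17330888] [[-7.16128025e-01 -6.97968239e-01  9.94455662e-04]
 [-6.97968091e-01  7.16128652e-01  5.46118221e-04]
 [-1.09333137e-03 -3.03007757e-04 -9.99999356e-01]] [ 4.98164470e+01  1.61661641e+01 -1.58238087e+01  2.75378663e-02
 -5.79493606e+01 -9.55668141e+01]
```

```bash
python3 steer.py '[[1,0.0007,0.0007,0.03,0,0,0],[1,0.0007,0.0007,0.06,0,0,0],[1,0.0007,0.0007,0.085,0,0,0],[1,0.0007,0.0007,0.1,0,0,0],[1,0.0007,0.0007,0.111,0,0,0],[1,0.0007,0.0007,0.111,0,0,0]]'
python3 steer.py '[[0,0,0,0,0,0,0],[0,0,0,0,0,0,0],[0,0,0,0,0,0,0],[0,0,0,0,0,0,0],[0,0,0,0,0,0,0],[0,0,0,0,0,0,0],[0,0,0,0,0,0,0],[0,0,0,0,0,0,0]]'
```

```text
time_s: 2.8
tcp_pos: [0.4528, 0.2908, 0.0608]
ee_rot: [[-0.716, -0.698, -0.001], [-0.698, 0.716, -0.001], [0.002, -0.0, -1.0]]
wrist_force: [-0.3, 0.1, 0.1]
gripper_width: 1.0
gripper_force: 0.0
time_s: 3.6
tcp_pos: [0.453, 0.291, 0.0615]
ee_rot: [[-0.717, -0.697, -0.0], [-0.697, 0.717, -0.0], [0.0, -0.0, -1.0]]
wrist_force: [0.1, 0.4, -0.6]
gripper_width: 0.361
gripper_force: 0.0
```

```bash
python3 steer.py '[[0,0,0,0,0,0,0],[0,0,0,0,0,0,0],[0,0,0,0,0,0,0],[0,0,0,0,0,0,0],[0,0,0,0,0,0,0]]'
```

```text
time_s: 4.1
tcp_pos: [0.453, 0.291, 0.0615]
ee_rot: [[-0.717, -0.697, -0.0], [-0.697, 0.717, -0.0], [0.0, -0.0, -1.0]]
wrist_force: [-0.3, -0.6, -0.4]
gripper_width: 0.274
gripper_force: 30.0
```

The grip is on the barrel: 23.8 mm, 30 N. Now the anticlockwise turn (negative about tool z).

```bash
python3 steer.py '[[0,0,0,0,0,0,-4],[0,0,0,0,0,0,-9],[0,0,0,0,0,0,-14],[0,0,0,0,0,0,-19],[0,0,0,0,0,0,-24],[0,0,0,0,0,0,-29],[0,0,0,0,0,0,-33],[0,0,0,0,0,0,-35]]'; python3 -c "
from station import r, vision, job;s=r.sense();print(s['moment'],s['joints'])"
```

```text
time_s: 4.9
tcp_pos: [0.4536, 0.2911, 0.0616]
ee_rot: [[-0.185, -0.983, 0.001], [-0.983, 0.185, 0.0], [-0.0, -0.001, -1.0]]
wrist_force: [2.7, -0.8, -1.0]
gripper_width: 0.27
gripper_force: 30.0
[-0.32423826 -0.81588712 -0.05826176] [ 4.99587016e+01  2.37826229e+01 -2.34396142e+01  4.96035174e-02
 -4.27328510e+01 -6.06748610e+01]
```

```bash
python3 steer.py '[[0,0,0,0,0,0,-4],[0,0,0,0,0,0,-9],[0,0,0,0,0,0,-14],[0,0,0,0,0,0,-19],[0,0,0,0,0,0,-24],[0,0,0,0,0,0,-29],[0,0,0,0,0,0,-32],[0,0,0,0,0,0,-34]]'; python3 -c "
from station import r, vision, job;s=r.sense();print(s['moment'],s['joints'])"
```

```text
time_s: 5.7
tcp_pos: [0.4544, 0.2912, 0.0618]
ee_rot: [[0.396, -0.918, 0.003], [-0.918, -0.396, 0.001], [0.0, -0.003, -1.0]]
wrist_force: [4.0, -1.8, -0.9]
gripper_width: 0.274
gripper_force: 30.0
[-0.60689156 -1.48351235  0.03498938] [ 49.9257459   23.78966176 -23.40883796   0.11722672 -42.67080947
 -26.68992983]
```

```bash
python3 steer.py '[[0,0,0,0,0,0,-1],[0,0,0,-0.004,0,0,-1],[0,0,0,-0.01,0,0,-1],[0,0,0,-0.016,0,0,-1],[0,0,0,-0.022,0,0,-1],[0,0,0,-0.022,0,0,-1]]'
```

```text
time_s: 6.3
tcp_pos: [0.4529, 0.2913, 0.0842]
ee_rot: [[0.41, -0.912, 0.0], [-0.912, -0.41, 0.001], [-0.001, -0.001, -1.0]]
wrist_force: [0.5, 0.3, -1.3]
gripper_width: 0.275
gripper_force: 30.0
```

The gauge is free: it carries only its own weight. Lift high, then travel.

```bash
python3 steer.py '[[0,0,0,-0.02,0,0,0],[0,0,0,-0.05,0,0,0],[0,0,0,-0.085,0,0,0],[0,0,0,-0.12,0,0,5],[0,0,0,-0.155,0,0,11],[0,0,0,-0.19,0,0,18],[0,0,0,-0.21,0,0,24],[0,0,0,-0.216,0,0,24.2]]'; python3 -c "
from station import r, vision, job;s=r.sense();print(s['tcp_pos'],s['ee_rot'].round(3).tolist(),s['joints'])"
```

```text
time_s: 7.1
tcp_pos: [0.4532, 0.2918, 0.302]
ee_rot: [[0.0, -1.0, 0.003], [-1.0, -0.0, 0.004], [-0.004, -0.003, -1.0]]
wrist_force: [0.1, 0.5, -1.3]
gripper_width: 0.276
gripper_force: 30.0
[0.45318036 0.29176775 0.30203433] [[0.0, -1.0, 0.003], [-1.0, -0.0, 0.004], [-0.004, -0.003, -1.0]] [ 5.00143859e+01  1.07503251e+01 -3.95341095e+00 -1.14445522e-02
 -7.50314061e+01 -4.99861589e+01]
```

```bash
python3 steer.py '[[0,0.02,-0.004,0,0,0,2],[0,0.055,-0.009,0,0,0,4],[0,0.1,-0.014,0,0,0,6],[0,0.145,-0.02,0,0,0,8],[0,0.19,-0.026,0,0,0,9.5],[0,0.235,-0.032,0,0,0,9.5],[0,0.28,-0.038,0,0,0,9.5],[0,0.325,-0.044,0,0,0,9.5]]'
python3 -c "
from station import r, vision, job;s=r.sense();print(s['tcp_pos'],s['ee_rot'].round(3).tolist(),s['joints'])"
```

```text
time_s: 7.9
tcp_pos: [0.4959, -0.0354, 0.2979]
ee_rot: [[-0.162, -0.987, -0.003], [-0.987, 0.162, 0.0], [-0.0, 0.003, -1.0]]
wrist_force: [0.1, 0.9, -0.8]
gripper_width: 0.272
gripper_force: 30.0
[ 0.49593101 -0.03541813  0.29794155] [[-0.162, -0.987, -0.003], [-0.987, 0.162, 0.0], [-0.0, 0.003, -1.0]] [ 1.46176099e+01  6.76735427e+00 -9.33223027e+00 -7.22658067e-02
 -7.40552681e+01 -2.39324662e+01]
```

```bash
python3 steer.py '[[0,0.03,-0.01,0.01,0,0,0],[0,0.07,-0.02,0.025,0,0,0],[0,0.1,-0.03,0.04,0,0,0],[0,0.1,-0.036,0.04,0,0,0],[0,0.1,-0.036,0.04,0,0,0],[0,0.1,-0.036,0.04,0,0,0]]'
python3 - <<'E'
from h import *
c=vision.capture("wrist");s=r.sense();pickle.dump((c,s),open("w2.pkl","wb"));cv2.imwrite("pics/w2.png",c["pixels"][...,::-1])
print(s["tcp_pos"],s["wrist_force"])
Q=cloud(c);g=c["pixels"].mean(-1)
m=(np.abs(Q[...,0]-.497)<.06)&(np.abs(Q[...,1]+.25)<.06)&(Q[...,2]>.045)&(Q[...,2]<.1)
q=Q[m&(g>140)]
for _ in range(4):
    o=q.mean(0);w=np.linalg.svd(q-o,full_matrices=False)[2][2];w*=np.sign(w[2]);d=(q-o)@w;q=q[np.abs(d)<.003]
print(len(q),"c",o.round(4),"n",w.round(4),"tilt",np.degrees(np.arccos(w[2])),"dir",np.degrees(np.arctan2(w[1],w[0])),d.std())
y=np.array([-w[1],w[0],0]);y/=np.linalg.norm(y);x=np.cross(y,w)
on=Q[m&(np.abs((Q-o)@w)<.003)]-o
R=cv2.minAreaRect((np.c_[on@x,on@y]*1000).astype(np.float32));print(R)
E
```

```text
time_s: 8.5
tcp_pos: [0.5158, -0.1379, 0.2591]
ee_rot: [[-0.164, -0.987, -0.001], [-0.987, 0.164, 0.0], [-0.0, 0.001, -1.0]]
wrist_force: [-0.9, 0.9, -1.0]
gripper_width: 0.274
gripper_force: 30.0
[ 0.51594155 -0.13762205  0.25955141] [ 0.77682233  0.42890999 -0.57463048]
5183 c [ 0.4961 -0.2573  0.0668] n [0.0436 0.2553 0.9659] tilt 15.012394720297914 dir 80.31523184885721 0.0007955971146005617
((2.7520675659179688, 0.13732147216796875), (82.87261962890625, 95.94583129882812), 0.3617550730705261)
```

View pics/w2.png

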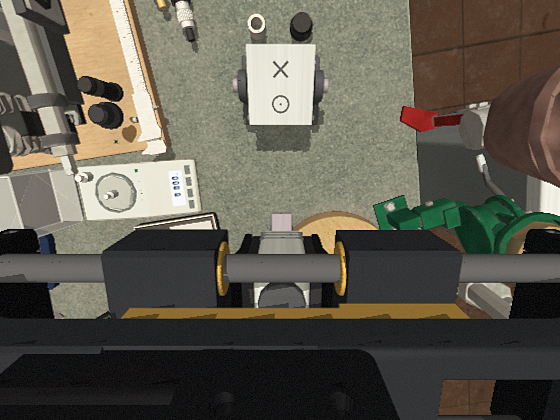

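The ring dot is at (280,104) and the cross at (281,70). The held gauge's flange end shows at (282,222). Now I'll compute the ring in 3D and the gauge's pose in the hand.

```bash
cat > m.py <<'E'
from h import *
def plate(c,u,v,guess=None):
    Q=cloud(c);g=c["pixels"].mean(-1)
    m=(np.abs(Q[...,0]-.497)<.06)&(np.abs(Q[...,1]+.25)<.06)&(Q[...,2]>.045)&(Q[...,2]<.1)&(g>140)
    q=Q[m]
    for _ in range(4):
        o=q.mean(0);w=np.linalg.svd(q-o,full_matrices=False)[2][2];w*=np.sign(w[2]);d=(q-o)@w;q=q[np.abs(d)<.002]
    y=np.array([-w[1],w[0],0]);y/=np.linalg.norm(y);x=np.cross(y,w)
    P=lambda u,v:(lambda O,d:O+d*((o-O)@w)/(d@w))(*ray(c,u,v))
    h=14;G=g[v-h:v+h+1,u-h:u+h+1];vv,uu=np.mgrid[v-h:v+h+1,u-h:u+h+1]
    W=np.clip(np.median(G)-15-G,0,None)*(np.hypot(uu-u,vv-v)<13)
    ring=P((W*uu).sum()/W.sum(),(W*vv).sum()/W.sum())
    mm=np.uint8((np.abs((Q-o)@w)<.003)&(g>140)&m)
    cnt=max(cv2.findContours(mm,0,1)[0],key=cv2.contourArea)[:,0]
    pp=np.array([P(*t) for t in cnt])-o
    R=cv2.minAreaRect((np.c_[pp@x,pp@y]*1000).astype(np.float32))
    mid=o+x*R[0][0]/1000+y*R[0][1]/1000
    return ring,w,x,y,mid,R,d.std()
E
python3 - <<'E'
from m import *
c,s=pickle.load(open("w2.pkl","rb"))
ring,w,x,y,mid,R,sd=plate(c,280,104)
print("ring",ring.round(4),"n",w.round(4),np.degrees(np.arccos(w[2])),"mid",mid.round(4),R,"ring-mid x,y",(ring-mid)@x,(ring-mid)@y,sd)
# gauge in tool frame
E=s["ee_rot"];t=s["tcp_pos"]
def loc(c):
    Q=(cloud(c)-t)@E;return Q
C={"wrist":c}
for n in("scene","side"):C[n]=vision.capture(n)
pickle.dump(C,open("w3.pkl","wb"))
for n in C:
    L=loc(C[n]);m=(np.hypot(L[...,0],L[...,1])<.03)&(L[...,2]>-.03)&(L[...,2]<.075)
    q=L[m]
    print(n,len(q))
    for a in np.arange(-.03,.075,.005):
        k=q[(q[:,2]>=a)&(q[:,2]<a+.005)]
        if len(k):print(f"{a*1000:.0f}",len(k),(k.min(0)*1000).round(1)[:2],(k.max(0)*1000).round(1)[:2])
    print("lowest",q[:,2].max())
E
```

```text
ring [ 0.4995 -0.2372  0.0614] n [0.0439 0.2553 0.9659] 15.01619625268517 mid [ 0.4965 -0.2548  0.0662] ((2.4950904846191406, 0.018611907958984375), (82.69357299804688, 73.41239166259766), 0.2485073208808899) ring-mid x,y 0.018432707046352713 4.5754181510228135e-05 0.0007592720005668448
wrist 2098
-30 204 [ 10.2 -21.2] [12.3 23.1]
-25 320 [  8.5 -19.9] [12.3 21.9]
-20 289 [  8.6 -19.6] [12.3 21.7]
-15 256 [  8.5 -19.8] [12.4 21.7]
-10 253 [  8.3 -19.6] [12.3 21.9]
-5 212 [  9.8 -19.6] [12.2 21.5]
0 135 [ 10.  -14.2] [11.8 15.7]
5 34 [10.8 -8.2] [11.6 10.8]
15 51 [ 7.5 -5. ] [18.2  7.1]
20 324 [ 6.8 -5.1] [18.8  7.2]
25 4 [ 4.4 -6. ] [18.   8.1]
30 6 [ 3.4 -6.8] [4.7 8.9]
35 5 [ 2.8 -6.9] [4.3 9. ]
40 5 [ 2.  -7.1] [3.9 9.2]
lowest 0.04304863955915435
scene 307
-30 32 [-10.1 -23.5] [12.9 21.7]
-25 29 [ -6.8 -23. ] [13.5 20.1]
-20 30 [ -4.3 -24. ] [14.9 20. ]
-15 33 [-10.6 -22.7] [13.5 21.6]
-10 33 [-11.2 -23.1] [14.7 19.3]
-5 26 [-11.6 -22. ] [12.5 19.4]
0 21 [  3.9 -18.8] [13.3 13.3]
5 12 [ -0.7 -13.5] [12.3  5.5]
10 3 [ 2.7 -6.8] [8.7 4.4]
15 15 [ -7.6 -10.4] [13.   6.2]
20 25 [-22.   -8.6] [18.6  5.2]
25 10 [-14.7 -10.9] [ 3.4 -3.1]
30 11 [-2.5 -9.1] [8.8 4.3]
35 11 [ -0.  -10.5] [8.7 5.2]
40 7 [-0.4 -9.8] [6.6 7.8]
45 5 [-0.7 -6.9] [ 2.  -0.2]
50 2 [-0.5 -3.2] [ 0.3 -0.6]
55 2 [-3.  -2.4] [-1.7  1.4]
lowest 0.05741599973426443
side 242
-30 24 [-16.3 -20. ] [ 6.9 23.4]
-25 25 [-15.3 -17.1] [ 7.8 23.9]
-20 24 [-18.8 -15.5] [11.1 23.3]
-15 24 [-18.1 -15.6] [ 8.5 23.6]
-10 26 [-16.7 -17.8] [ 9.2 23.1]
-5 24 [-16.2 -19.7] [ 7.2 24.2]
0 15 [-16.4  -6.8] [ 9.9 14.9]
5 10 [-14.4  -8.9] [ 5.1 15.3]
10 9 [-11.3  -4.1] [-0.2  8. ]
15 12 [-24.3  -3.9] [ 8.9 10.2]
20 13 [-21.8  -4. ] [16.2  9.1]
25 8 [-11.8   0.8] [-1.4  9.6]
30 7 [-11.2   0.1] [-6.6 12.3]
35 8 [-11.2  -5.2] [-1.9 10.4]
40 6 [-11.2  -5.5] [0.5 8.7]
45 4 [-6.2 -0.3] [-1.8  5.3]
50 2 [-5.  -2.3] [0.4 4.7]
55 1 [-0.6  2.1] [-0.6  2.1]
lowest 0.05609604380855368
```

The measured ring is 18.4 mm down the slope from the plate middle and the tilt is 15.0°, so both agree with the text. The flange sits about 1 mm in tool y in this camera, and so do the fingers, so that is camera bias. Next I'll work out a stand-off pose beside the ring.

```bash
cat > go.py <<'E'
import sys
from m import *
from scipy.spatial.transform import Rotation as Ro
# usage: standoff(m), toolx offset, tooly offset
def plan(ring,n,so,ox=0,oy=0,tip=.0575):
    s=r.sense();E=s["ee_rot"];t=s["tcp_pos"]
    z=-n;x=E[:,0]-z*(E[:,0]@z);x/=np.linalg.norm(x);G=np.c_[x,np.cross(z,x),z]
    p=ring+n*so+ox*x+oy*G[:,1]-tip*z
    print("target",p.round(4),"shift",(E.T@(p-t)).round(4),"rotvec",np.degrees(Ro.from_matrix(E.T@G).as_rotvec()).round(2),"force along n",s["wrist_force"]@n,"tip-ring in tool",(G.T@(t+tip*E[:,2]-ring)).round(4))
E
python3 - <<'E'
from go import *
plan(np.array([.4995,-.2372,.0614]),np.array([.0439,.2553,.9659]),.025,-.03,-.001)
E
```

```text
target [ 0.5088 -0.1877  0.1333] shift [ 0.0507 -0.001   0.1266] rotvec [-0.14 15.03 -0.02] force along n -2.0618074034727165 tip-ring in tool [-0.061   0.0002 -0.1624]
```

```bash
python3 steer.py '[[0,0.01,0,0.02,0,4,0],[0,0.03,0,0.05,0,9,0],[0,0.045,-0.001,0.08,0,13,0],[0,0.05,-0.001,0.105,0,15,0],[0,0.0505,-0.001,0.12,0,15,0],[0,0.0505,-0.001,0.1265,0,15,0],[0,0.0505,-0.001,0.1265,0,15,0],[0,0.0505,-0.001,0.1265,0,15,0]]'
python3 - <<'E'
from go import *
c=vision.capture("wrist");s=r.sense();pickle.dump((c,s),open("w4.pkl","wb"));cv2.imwrite("pics/w4.png",c["pixels"][...,::-1])
R0=np.array([.4995,-.2372,.0614]);n=np.array([.0439,.2553,.9659])
print(proj(c,R0),s["joints"])
plan(R0,n,.012)
L=(cloud(c)-s["tcp_pos"])@s["ee_rot"]
m=(np.hypot(L[...,0],L[...,1])<.03)&(L[...,2]>.01)&(L[...,2]<.062)
q=L[m]
for a in np.arange(.01,.062,.004):
    k=q[(q[:,2]>=a)&(q[:,2]<a+.004)]
    if len(k):print(f"{a*1000:.0f}",len(k),(k.min(0)*1000).round(1)[:2],(k.max(0)*1000).round(1)[:2])
E
```

```text
time_s: 9.45
tcp_pos: [0.5097, -0.1882, 0.1343]
ee_rot: [[-0.159, -0.986, -0.04], [-0.953, 0.164, -0.255], [0.258, -0.003, -0.966]]
wrist_force: [0.2, 1.0, -1.1]
gripper_width: 0.274
gripper_force: 30.0
[[283.01216027 180.72545676]] [  4.512097    18.55284554 -27.2704536   19.34304348 -49.35690448
 -27.33046951]
target [ 0.5026 -0.2195  0.1285] shift [0.0293 0.002  0.014 ] rotvec [-0.24  0.05 -0.  ] force along n -2.039265314911504 tip-ring in tool [-0.0294 -0.0022 -0.026 ]
18 347 [ 6.7 -5.1] [18.3  7.1]
22 22 [15.2 -5.1] [18.1  7.1]
26 1 [4.1 8.1] [4.1 8.1]
30 7 [ 2.7 -6.9] [4.3 8.8]
34 5 [ 2.1 -7. ] [4.1 9.1]
38 3 [ 1.6 -7.2] [3.9 8.4]
42 1 [3.6 8.5] [3.6 8.5]
```

View pics/w4.png

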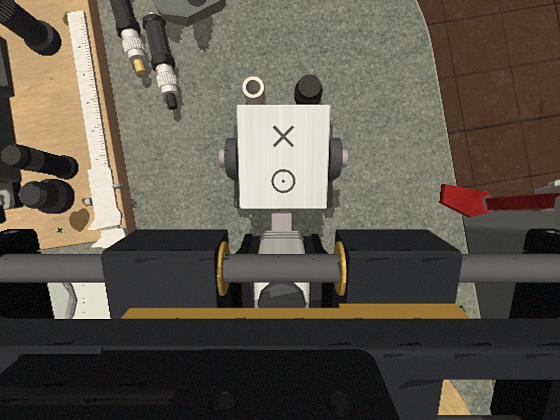

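The ring dot is at (283,181), the cross at (283,136), and the flange end at (282,220). Re-measuring from here.

```bash
python3 - <<'E'
from go import *
c,s=pickle.load(open("w4.pkl","rb"))
ring,w,x,y,mid,R,sd=plate(c,283,181)
print("ring",ring.round(4),"n",w.round(4),np.degrees(np.arccos(w[2])),"mid",mid.round(4),R,(ring-mid)@x,(ring-mid)@y,sd)
plan(ring,w,.008,0,-.0012)
# triangulate ring across two wrist views
c2,_=pickle.load(open("w2.pkl","rb"))
r2=plate(c2,280,104)[0];u2=proj(c2,r2)[0];u1=proj(c,ring)[0];print(u1,u2,"tri",tri(ray(c,*u1),ray(c2,*u2)).round(4))
C=pickle.load(open("w3.pkl","rb"));print("scene/side px of ring",proj(C["scene"],ring),proj(C["side"],ring))
E
```

```text
ring [ 0.4995 -0.2373  0.0613] n [0.0437 0.2566 0.9655] 15.090591755170562 mid [ 0.4966 -0.2544  0.066 ] ((1.8575973510742188, 0.016147613525390625), (82.77046966552734, 73.34882354736328), 0.16879557073116302) 0.017981075147539386 5.057972967980077e-05 0.0006725255443145867
target [ 0.5035 -0.2207  0.1246] shift [0.0293 0.0009 0.0181] rotvec [-0.22  0.12 -0.  ] force along n -2.0401850243460036 tip-ring in tool [-0.0294 -0.0022 -0.0261]
[283.03265419 180.61409423] [280.3094503  103.74800218] tri [ 0.4995 -0.2368  0.0656]
scene/side px of ring [[222.2161883  268.02611742]] [[338.01738946 179.76269415]]
```

```bash
python3 steer.py '[[0,0.01,0,0,-0.2,0.1,0],[0,0.02,0.001,0.003,-0.2,0.1,0],[0,0.0285,0.001,0.008,-0.2,0.1,0],[0,0.0293,0.001,0.013,-0.2,0.1,0],[0,0.0293,0.001,0.018,-0.2,0.1,0],[0,0.0293,0.001,0.018,-0.2,0.1,0],[0,0.0293,0.001,0.018,-0.2,0.1,0]]'
cat > f.py <<'E'
from go import *
import glob
f=[];t=r.sense()["time_s"]
for i in range(8):
    vision.capture("side");s=r.sense();f.append(s["wrist_force"])
f=np.array(f);n=np.array([.0437,.2566,.9655])
print("Fn",(f@n).round(2),"mean",(f@n).mean().round(3),"F",f.mean(0).round(2),"M",s["moment"].round(3),s["joints"].round(2))
plan(np.array([.4995,-.2373,.0613]),n,-.005,0,-.0012)
E
python3 f.py
```

```text
time_s: 10.2
tcp_pos: [0.5021, -0.2208, 0.1229]
ee_rot: [[-0.159, -0.986, -0.047], [-0.952, 0.166, -0.256], [0.261, 0.004, -0.965]]
wrist_force: [0.7, 0.2, -2.1]
gripper_width: 0.272
gripper_force: 30.0
Fn [-1.25 -1.76 -2.25 -1.27 -1.16 -1.   -0.62 -1.81] mean -1.391 F [ 0.1  -0.09 -1.42] M [ 0.575 -0.149 -0.027] [  0.85  19.51 -28.06  20.38 -47.23 -24.91]
target [ 0.503 -0.224  0.112] shift [ 0.0001 -0.0012  0.0118] rotvec [ 0.14 -0.01 -0.  ] force along n -1.809832789657935 tip-ring in tool [-0.0001  0.0001 -0.0068]
```

```bash
python3 steer.py '[[0,0,-0.001,0.001,0,0,0],[0,0,-0.001,0.003,0,0,0],[0,0,-0.001,0.005,0,0,0],[0,0,-0.001,0.005,0,0,0]]' | grep force; python3 f.py
python3 steer.py '[[0,0,0,0.001,0,0,0],[0,0,0,0.002,0,0,0],[0,0,0,0.002,0,0,0]]' | grep force; python3 f.py
```

```text
wrist_force: [0.1, 0.6, -1.9]
gripper_force: 30.0
Fn [-1.45 -2.38 -0.79 -1.94 -1.44 -1.35 -2.14 -0.49] mean -1.497 F [ 0.08 -0.22 -1.5 ] M [ 0.626 -0.184 -0.044] [  0.64  19.95 -28.31  20.63 -46.56 -25.06]
target [ 0.503 -0.224  0.112] shift [-0.0001 -0.0003  0.0067] rotvec [ 0.15 -0.01 -0.  ] force along n -0.4867338150005256 tip-ring in tool [ 0.0001 -0.0008 -0.0017]
wrist_force: [-0.1, -0.3, -0.7]
gripper_force: 30.0
Fn [-1.12 -0.87 -1.8  -2.08 -1.15 -1.71 -1.5  -1.56] mean -1.474 F [-0.01  0.2  -1.58] M [ 0.68  -0.183 -0.029] [  0.58  20.09 -28.47  20.74 -46.26 -25.15]
target [ 0.503 -0.224  0.112] shift [-0.     -0.0003  0.0047] rotvec [ 0.15 -0.01 -0.  ] force along n -1.5605462569003554 tip-ring in tool [ 0.     -0.0008  0.0003]
```

Not in contact yet. I'll continue in 1 mm steps.

```bash
python3 steer.py '[[0,0,0,0.001,0,0,0],[0,0,0,0.001,0,0,0]]' | grep wrist; python3 f.py
python3 steer.py '[[0,0,0,0.001,0,0,0],[0,0,0,0.001,0,0,0]]' | grep wrist; python3 f.py
```

```text
wrist_force: [-0.6, 0.0, -0.3]
Fn [ 0.    0.39  1.22 -0.25  0.25  0.84 -0.05 -0.03] mean 0.296 F [-0.25  0.83  0.1 ] M [ 0.724 -0.005 -0.051] [  0.54  20.16 -28.54  20.8  -46.12 -25.19]
target [ 0.503 -0.224  0.112] shift [-0.     -0.0002  0.0037] rotvec [ 0.14 -0.01 -0.  ] force along n -0.031906402036160283 tip-ring in tool [ 0.     -0.0008  0.0013]
wrist_force: [-0.9, 1.2, 1.5]
Fn [ 0.62  0.21 -0.19  1.47  0.58  0.77  1.53  0.45] mean 0.678 F [-0.14  0.74  0.51] M [ 0.666 -0.091 -0.006] [  0.51  20.23 -28.62  20.85 -45.97 -25.24]
target [ 0.503 -0.224  0.112] shift [-0.     -0.0003  0.0027] rotvec [ 0.15 -0.01 -0.  ] force along n 0.4472100836993138 tip-ring in tool [ 0.     -0.0008  0.0023]
```

Contact came at an estimated tip height of about 0.5 mm, so there are about 3.3 mm to go to half stroke.

```bash
python3 steer.py '[[0,0,0,0.001,0,0,0],[0,0,0,0.002,0,0,0],[0,0,0,0.003,0,0,0],[0,0,0,0.0033,0,0,0],[0,0,0,0.0033,0,0,0]]'; python3 f.py;python3 f.py|grep Fn
python3 - <<'E'
from go import *
c=vision.capture("wrist");cv2.imwrite("pics/w5.png",cv2.resize(c["pixels"][120:300,160:400,::-1],(800,600),interpolation=2))
E
```

```text
time_s: 13.8
tcp_pos: [0.5027, -0.2242, 0.1114]
ee_rot: [[-0.159, -0.986, -0.046], [-0.952, 0.166, -0.256], [0.261, 0.003, -0.965]]
wrist_force: [0.1, 1.2, 1.2]
gripper_width: 0.275
gripper_force: 30.0
Fn [1.49 1.41 0.67 0.71 1.9  1.17 2.32 2.3 ] mean 1.496 F [-0.    1.19  1.23] M [ 0.741 -0.038 -0.009] [  0.39  20.46 -28.88  21.04 -45.49 -25.38]
target [ 0.503 -0.224  0.112] shift [-0.     -0.0003 -0.0006] rotvec [ 0.15 -0.01 -0.  ] force along n 2.3004529266305878 tip-ring in tool [ 0.     -0.0008  0.0056]
Fn [0.55 0.86 0.94 1.63 1.37 2.02 1.62 1.69] mean 1.336 F [-0.16  1.09  1.1 ] M [ 0.69  -0.125 -0.045] [  0.39  20.47 -28.88  21.04 -45.49 -25.38]
```

View pics/w5.png

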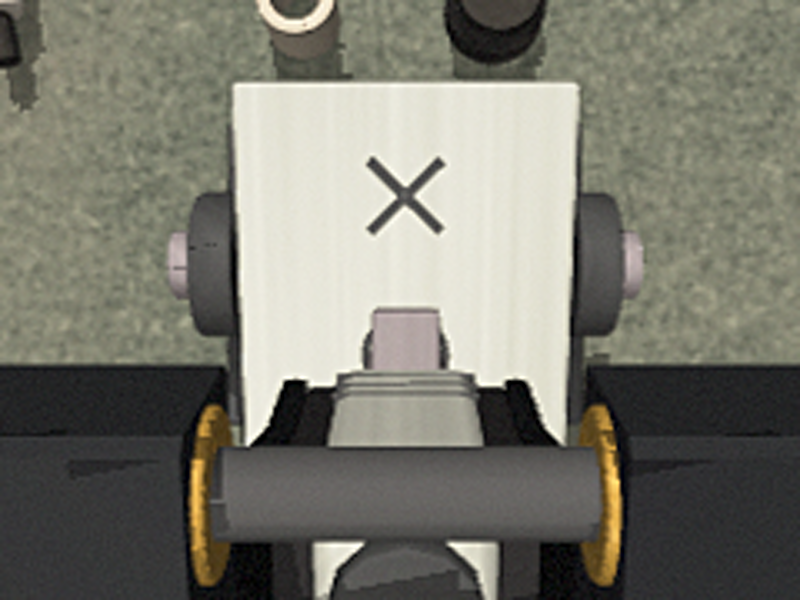

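The ring's edges show evenly on both sides of the flange (364 and 447 px against flange 372–440, cross at 405), so the gauge is centred over the ring. The force of about 2.85 N means the plunger is half way in. Handing in.

```bash
python3 -c "
from station import r, vision, job;print(job.finish_job())"
```

```text
the job is handed in; nothing more can be done
None
```

The job is handed in with the gauge still gripped and held square to the plate (within about 0.2°), its plunger on the middle of the ring mark and pressed about half way in (about 2.85 N), at about 15 s; I stopped the turn at about 1.3 rad as advised, not hard against the stop pins, and the bystanders were not touched.

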